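Pack up the sagging balance slab

ROBOT

A 7-joint arm with a two-finger parallel gripper is mounted at the origin on the work surface. World frame = base frame: x ahead of the robot, y to its left, z up, the work surface at z = 0. Lengths are in m, angles in rad, forces in N, time in s.
With the tool pointing down it reaches from about 0.425 to 0.8 m from the base axis. Payload 8.3 kg.
Tool frame: the origin (TCP) lies midway between the tips of the shut fingers; the grasp point (between the pads) lies 19 mm behind it; z points along the fingers, x is the direction in which the jaws open and shut, and the axes are right-handed (so a half turn about z gives the same grasp; the last joint's range is limited). The gripper opens to 85 mm and grips with 20 to 120 N. Pads are 22 mm wide; open, the fingers measure 114 mm over their backs; the gripper's body (76 mm by 85 mm) begins 54 mm behind the grasp point. The pads swing forward as they close: fully open they stand 13 mm farther back than shut.
Start: joints at [1.278, 0.383, 0.016, 1.37, -0.006, 1.388, -0.046], TCP at [0.142, -0.609, 0.231] pointing down, gripper open.
Joint ranges: [-2.95, 2.95], [-0.25, 2.06], [-1.52, 1.56], [0.18, 2.33], [-1.44, 4.58], [0.02, 2.06], [-3.01, 3.01]. Speed limits (rad/s): [2.39, 2.39, 3.01, 3.01, 3.14, 3.14, 3.14].

INTERFACE

Orientations are given as [roll, pitch, yaw] about the fixed x, y, z axes, in that order (R = Rz(yaw) Ry(pitch) Rx(roll)).
In Python, from workcell import bot, solver, cams, spotter, telemetry gives the robot as it stands. The module is installed in compiled form; this text tells all that it offers. Calls block until the motion is done:
- bot.move_to(position, orientation): joint-space move of the TCP to a pose.
- bot.move_l(position, rotation=None, feed=0.15): straight line of the TCP; rotation=None keeps the orientation; feed is the mean speed in m/s.
- bot.move_j(angles): joint-space move.
- bot.gripper_open() and bot.grasp(strength=None): open the fingers fully, or close them until they stop; strength is the grip in N (None keeps the last).
- bot.wait(seconds).
- solver.solve_ik(position, orientation): joint angles nearest the present ones, or None.
- cams.get_image(name): name is "side" or "top"; returns a dict with "color" (400x640x3 uint8, blue, green, red), "vfov" (degrees; the focal length in pixels is half the picture's height over the tangent of half this angle, whatever the lens; pixels are square), "cx", "cy" (the principal point, pixels), "R" (3x3) and "t" (3): a world point X has camera coordinates R X + t. Camera axes: x right, y down, z forward; pixel columns grow to the right and rows downward; lengths in m; the calibration is good to about 2 mm. A picture is of the moment at which its call begins. There is no depth.
A pose or a line that the arm cannot do raises bot.MotionError and nothing moves.
- bot.finish_job(): hands the job in, once; it reports no verdict.
Trained networks look in a picture, given as the dict that the camera call returned (one of the last four; its "shot" number tells which), for a name from the list of things; names that differ only in an ending like _2 or _b are one class to them, and where a whole thing is asked for, a point or a joint stands for the part that bears it (a point fixed in the world has none). Each returns a list of dicts, best first, with "conf" (0 to 1); they miss things now and then, are a little off and sometimes report something else, mostly with a low value. They report only what shows in the picture. A call takes as long as a camera call. They do not tell look-alikes from the thing itself.
- spotter.silhouettes(picture, name): "region" (400x640 bool, what is visible of it) and "at" ([column, row] in pixels, amid what is visible of it).
Readings, each from a call of its own:
- telemetry.current_time(): time.
- telemetry.current_qpos(): joint angles.
- telemetry.current_joint_vel(): joint speeds.
- telemetry.current_joint_torque(): joint torques, N m.
- telemetry.current_position(): TCP position.
- telemetry.current_ee_rot(): TCP orientation.
- telemetry.current_force(): force on the tool from outside, world axes, zero at the start.
- telemetry.current_ft_torque(): the same for the moment, N m.
- telemetry.current_finger_gap(): finger opening in m.
Only numpy, scipy, OpenCV 4.12 (cv2) and the standard library are available. Lean on these libraries where they do the work, as an engineer would, in place of code of your own. Each camera call takes 0.05 s, during which the arm holds its last target. There are 200 camera calls.

TASK

The front edge of the stone balance slab has sagged. Set the thicker of the two packing blocks on the sloped rollers, nose towards the slab, and let it run down until it rests against the slab's front edge; then, holding the pry bar, lever the slab's edge up over the fulcrum block so that the packing block rolls in underneath to the stop, and let the slab down on it so that it sits level. Finish with the bar drawn out and laid flat on the bench; do not touch the slab with the gripper, and leave the thinner block and the other lab ware where they are.

Things in the scene. Friction and masses are not known exactly. Their poses are not given: they have to be found in the camera images.
- stand: Fixed grey steel stand (290 x 270 mm base plate) carrying slab, roller lane and fulcrum; only turned about the vertical. Origin on the bench below the middle of the slab's front edge; +y points inward from that edge, under the slab; x runs along the edge; z up. Lever place at x = -80 mm, middle of the roller lane at x = +80 mm.
- lane_stop (a point): Middle of the lane's stop on the roller line, 73 mm above the bench, 47 mm inside the slab's edge (fixed; axes as stand). The lane slopes down along +y at 0.12 rad; roller line 79 mm high at the slab's edge. Ten free-turning steel rollers (16 mm thick, 70 long) between side plates 72 mm apart, lips flared outward to 15 mm above the rollers. The block's nose meets the stop when home.
- lane_top (a point): Point on the roller line in the middle of the lane near its open upper end, 98 mm above the bench (fixed; axes as stand), 207 mm from the stop horizontally.
- slab (a joint): Lift (rad) of the pale stone slab (290 x 250 x 25 mm, about 4 kg, a white balance fixed on it, top at about 190 mm) about a hinge along its rear, 230 mm behind the front edge: 0 = sagged, on its rest; 0.05 = level, as when sitting on the thick block; grows as the front edge rises, up to 0.2. It falls back by its weight, about 20 N at the front edge.
- slab_edge (a point): Lower corner of the slab's front edge at the lever place, 95 mm above the bench while sagged; moves with the slab. The underside behind it is plain. Over the lane the edge carries a round rubber strip that hangs 6 mm below the underside; sagged, it leaves a gap of about 11 mm over the rollers.
- fulcrum: Fulcrum block fixed to the stand in front of the lever place: wooden block 55 mm (along the edge) x 22 mm with a round steel ridge of 6 mm radius along its top, parallel to the slab's edge. Axes as stand. Origin on the bench under the ridge, which is 24 mm in front of the slab's edge.
- fulcrum_top (a point): Middle of the top of the fulcrum's ridge, 87 mm above the bench.
- bar_grip (a point): Centre of the pry bar's wooden handle (70 x 26 x 26 mm; whole bar 205 mm, 0.35 kg, balancing about 15 mm ahead of this point). +x points along the bar to the tip; z up. Flat steel blade 24 mm wide, 7 mm thick, its tip 170 mm ahead of this point; blade and handle share one flat underside, 13 mm below this point.
- bar_tip (a point): End of the blade, mid-thickness, 170 mm ahead of the handle's centre.
- thick_grip (a point): Centre of the steel grip (42 long x 30 wide x 28 mm high) on the tail of the thicker packing block: grey plastic base 100 x 60 x 22 mm (0.3 kg with grip). +x points to the nose. The block's middle is 29 mm ahead of this point, the nose end 79 mm ahead, the tail end 21 mm behind, the underside 36 mm below.
- thick_nose (a point): Lower front end of the thicker block (middle of the lower edge of its nose).
- thin_grip (a point): Centre of the same kind of grip on the thinner packing block (base 100 x 60 x 11 mm, underside 25 mm below this point). Not used; it may lie in either of the two places.
- mortar: White ceramic mortar bowl, 120 mm across, 70 mm high, origin under its centre. Bystander.
- sieve: Pale yellow round sieve pan, 150 mm across, 50 mm high, origin under its centre. Bystander.
- bottle: White bottle, 66 mm across, 170 mm high, origin under its centre. Bystander.
Mind the look-alikes: they are no part of the job. Leave any red look-alike of the part that bears bar_grip alone.

How it is judged:
By the outcome, as a careful person would: the job done as asked, in the order asked, and still so for the second after the job is handed in, with the robot touching nothing.
It also fails if it takes over 70 s, if anything falls off the work surface, if the arm or the gripper's body presses on something with over 40 N, if the wrist force passes 120 N, or if a joint passes its speed limit or range.

## Working session

There is one attempt and no reset: what is moved stays moved. The work goes in short steps, each a Python script; the robot and the scene stay as the last script left them, time stands still between calls to the robot, and variables do not carry over. Pictures are saved under pics/ and viewed, about 8 in all and at most 12, crops included, and the job is handed in when it is done.

```bash
mkdir -p pics
python3 - <<'E'
from workcell import bot, solver, cams, spotter, telemetry
import cv2, numpy as np
for n in ("side","top"):
    p=cams.get_image(n); cv2.imwrite(f"pics/{n}0.png",p["color"])
    C=-p["R"].T@p["t"]; print(n,p["vfov"],p["cx"],p["cy"],C.round(3),p["R"].round(3).tolist())
    for k in ("stand","fulcrum","slab","bar_grip","thick_grip","thin_grip","mortar","sieve","bottle"):
        for d in spotter.silhouettes(p,k):
            print(n,k,round(d["conf"],2),np.round(d["at"]),d["region"].sum())
print(telemetry.current_time())
E
```

```text
side 46.12065673139389 319.31840038049125 193.03419851620873 [0.005 1.002 1.   ] [[-0.904, -0.427, 0.013], [-0.273, 0.554, -0.786], [0.329, -0.714, -0.618]]
side stand 0.73 [364. 192.] 278
side slab 0.83 [258. 236.] 7212
side bar_grip 0.82 [421. 174.] 369
side bar_grip 0.75 [365. 192.] 331
side bar_grip 0.58 [350. 300.] 785
side thick_grip 0.78 [316. 172.] 440
side thin_grip 0.54 [335. 157.] 317
side mortar 0.64 [350. 131.] 542
side mortar 0.41 [386. 130.] 644
side sieve 0.88 [277. 155.] 1141
side bottle 0.72 [385. 129.] 594
top 53.15296036321288 316.45518099059007 204.2230172335878 [ 0.315 -0.057  1.127] [[0.007, -1.0, 0.007], [-0.988, -0.008, -0.156], [0.156, -0.006, -0.988]]
top stand 0.57 [227. 171.] 14898
top stand 0.23 [369. 241.] 687
top fulcrum 0.67 [370. 241.] 684
top fulcrum 0.6 [266. 213.] 258
top slab 0.81 [212. 174.] 10891
top bar_grip 0.79 [372. 242.] 632
top bar_grip 0.56 [209. 287.] 678
top bar_grip 0.55 [437. 290.] 743
top thick_grip 0.64 [374. 172.] 741
top thin_grip 0.58 [375. 242.] 684
top thin_grip 0.55 [421. 182.] 804
top sieve 0.91 [376. 119.] 2351
top sieve 0.21 [485. 178.] 1555
top bottle 0.77 [494. 224.] 947
1.0
```

View pics/top0.png

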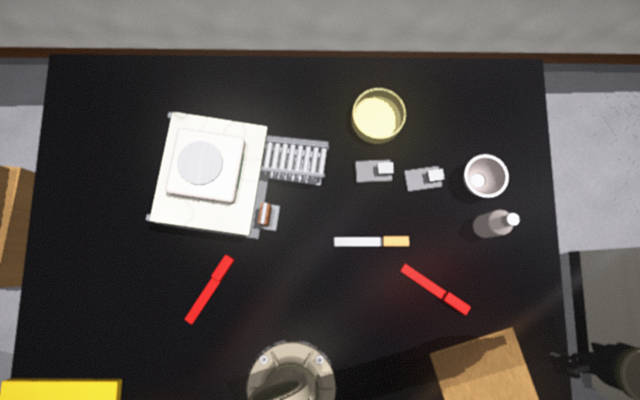

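View pics/side0.png

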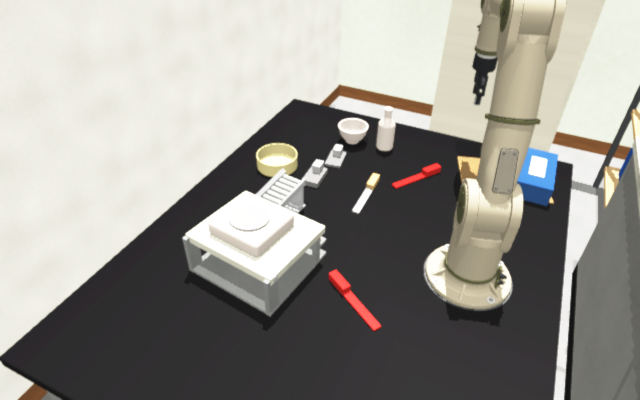

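Run:
```python
import cv2, numpy as np
t=cv2.imread("pics/top0.png"); s=cv2.imread("pics/side0.png")
a=cv2.resize(t[150:260,320:460],(0,0),fx=5,fy=5,interpolation=cv2.INTER_CUBIC)[:,:]
b=cv2.resize(s[140:220,250:390],(0,0),fx=5,fy=5,interpolation=cv2.INTER_CUBIC)
m=cv2.resize(np.vstack([a,b]),(0,0),fx=.63,fy=.63,interpolation=cv2.INTER_AREA)
c=cv2.resize(t[100:245,140:335],(0,0),fx=4,fy=4,interpolation=cv2.INTER_CUBIC)
cv2.imwrite("pics/c1.png",m); cv2.imwrite("pics/c2.png",c); print(m.shape)
```

```text
(598, 441, 3)
```

View pics/c1.png

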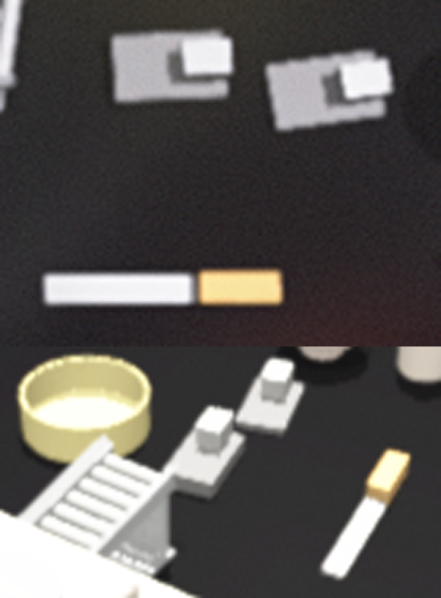

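View pics/c2.png

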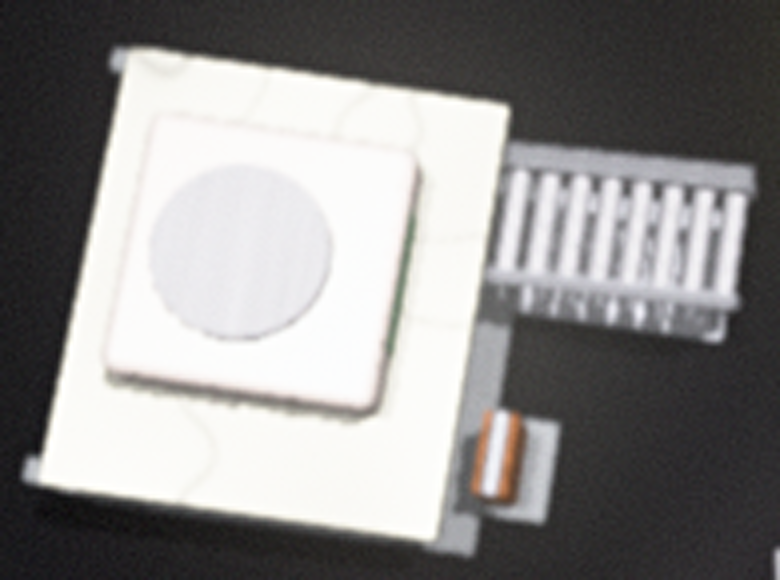

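```bash
cat > vis.py <<'E'
import cv2, numpy as np
from scipy.optimize import minimize
def proj(p,X):
    X=np.atleast_2d(X); c=X@p["R"].T+p["t"]; f=200/np.tan(np.radians(p["vfov"])/2)
    return np.c_[p["cx"]+f*c[:,0]/c[:,2], p["cy"]+f*c[:,1]/c[:,2]]
def box(x0,x1,w,z0,z1):
    return np.array([[x,y,z] for x in (x0,x1) for y in (-w/2,w/2) for z in (z0,z1)])
def place(B,q,z=0):
    c,s=np.cos(q[2]),np.sin(q[2]); return B@np.array([[c,-s,0],[s,c,0],[0,0,1]]).T+[q[0],q[1],z]
def render(p,boxes,q,S=4,z=0):
    m=np.zeros((400*S,640*S),np.uint8)
    for B in boxes:
        h=cv2.convexHull(((proj(p,place(B,q,z))+.5)*S*16).astype(np.int32).reshape(-1,1,2))
        cv2.fillConvexPoly(m,h,255,shift=4)
    return cv2.resize(m,(640,400),interpolation=cv2.INTER_AREA)/255.
def mask(p,c,thr=80,r=40):
    g=(p["color"].max(2)>thr).astype(np.uint8); n,l=cv2.connectedComponents(g)
    w=l[int(c[1])-3:int(c[1])+4,int(c[0])-3:int(c[0])+4].ravel(); k=np.bincount(w[w>0]).argmax()
    return (l==k).astype(float)
def fit(ps,ms,boxes,q0,z=0):
    f=lambda q:sum(np.abs(render(p,boxes,q,z=z)-m).sum() for p,m in zip(ps,ms))
    best=None
    for dy in (-.1,0,.1):
        r=minimize(f,q0+np.array([0,0,dy]),method="Nelder-Mead",options=dict(initial_simplex=q0+np.array([[0,0,dy],[.02,0,dy],[0,.02,dy],[0,0,dy+.2]]),xatol=1e-4,fatol=.2,maxiter=250))
        if best is None or r.fun<best.fun: best=r
    return best.x,best.fun
def ray(p,uv,z):
    f=200/np.tan(np.radians(p["vfov"])/2)
    d=p["R"].T@np.array([(uv[0]-p["cx"])/f,(uv[1]-p["cy"])/f,1]); C=-p["R"].T@p["t"]
    return C+d*(z-C[2])/d[2]
def block(h): return [box(-.021,.079,.06,0,h),box(-.021,.021,.03,h,h+.028)]
BAR=[box(-.035,.035,.026,0,.026),box(.035,.170,.024,0,.007)]
E
python3 - <<'E'
from workcell import cams
from vis import *
from scipy.optimize import least_squares
s=cams.get_image("side"); t=cams.get_image("top")
for nm,ct,cs in (("A",(374,172),(316,172)),("B",(421,182),(335,157))):
    ms=[mask(t,ct),mask(s,cs)]; print(nm,[m.sum() for m in ms])
    q0=np.append(ray(t,(ct[0]+8,ct[1]),.03)[:2],np.pi/2)
    for h in (.022,.011):
        print(h,[ (np.round(x,4),round(f,1)) for ps,mm in (([t,s],ms),([t],ms[:1]),([s],ms[1:])) for x,f in [fit(ps,mm,block(h),q0)]])
ms=[mask(t,(372,242)),mask(s,(366,195))]; print([m.sum() for m in ms])
q0=np.append(ray(t,(397,241),.02)[:2],np.pi/2)
for ps,mm in (([t,s],ms),([t],ms[:1]),([s],ms[1:])): print("bar",fit(ps,mm,BAR,q0))
# stand
uv=np.array([(510,104),(438,543),(42,487),(125,48),(505,410),(487,497)])/4+[140,100]-.375
P=np.array([[.145,0,.12],[-.145,0,.12],[-.145,-.25+.5,.1325],[.145,.25,.1325],[-.0525,-.024,.087],[-.1075,-.024,.087]])
g=lambda q:(proj(t,place(P,q))-uv).ravel()
r=least_squares(g,[.5,.2,-.1]); print("stand",r.x.round(4),g(r.x).round(1))
v=s["color"].copy()
L=[[.145,0,.12],[-.145,0,.12],[-.145,.25,.1325],[.145,.25,.1325]]
cv2.polylines(v,[proj(s,place(np.array(L),r.x)).round().astype(int).reshape(-1,1,2)],True,(0,0,255))
for X in ([.08,.047,.073],[.08,-.16,.098],[-.08,-.024,.087],[.044,-.16,.113],[.116,-.16,.113]):
    a=proj(s,place(np.array([X]),r.x))[0].round().astype(int); v[a[1],a[0]]=(0,255,0)
c=cv2.resize(v[160:320,170:340],(0,0),fx=4,fy=4,interpolation=cv2.INTER_NEAREST)[:600]
cv2.imwrite("pics/s1.png",c)
E
```

```text
A [np.float64(840.0), np.float64(14636.0)]
0.022 [(array([ 0.5929, -0.2539,  1.6122]), np.float64(14217.1)), (array([ 0.593 , -0.2537,  1.6305]), np.float64(31.7)), (array([ 0.5945, -0.2553,  1.6081]), np.float64(14172.0))]
0.011 [(array([ 0.5954, -0.2548,  1.6413]), np.float64(14291.4)), (array([ 0.5944, -0.2547,  1.6269]), np.float64(55.5)), (array([ 0.5971, -0.2576,  1.5847]), np.float64(14221.8))]
B [np.float64(840.0), np.float64(14636.0)]
0.022 [(array([ 0.5739, -0.3953,  1.7164]), np.float64(14362.8)), (array([ 0.5738, -0.3956,  1.7216]), np.float64(44.3)), (array([ 0.5688, -0.3409,  1.1345]), np.float64(14281.9))]
0.011 [(array([ 0.5761, -0.3973,  1.7217]), np.float64(14348.8)), (array([ 0.5754, -0.3973,  1.7223]), np.float64(39.9)), (array([ 0.578 , -0.3996,  1.6948]), np.float64(14291.1))]
[np.float64(859.0), np.float64(433.0)]
bar (array([ 0.39158743, -0.28358896,  1.58157643]), np.float64(213.8392156862745))
bar (array([ 0.39002783, -0.28299254,  1.57533121]), np.float64(150.2235294117647))
bar (array([ 0.39197818, -0.28361791,  1.5846637 ]), np.float64(59.61960784313726))
stand [ 0.5382  0.0881 -0.1272] [-0.4  0.3 -0.  -0.2 -0.9 -0.   0.5  0.2 -0.2  0.5  1.1 -0.7]
```

View pics/s1.png

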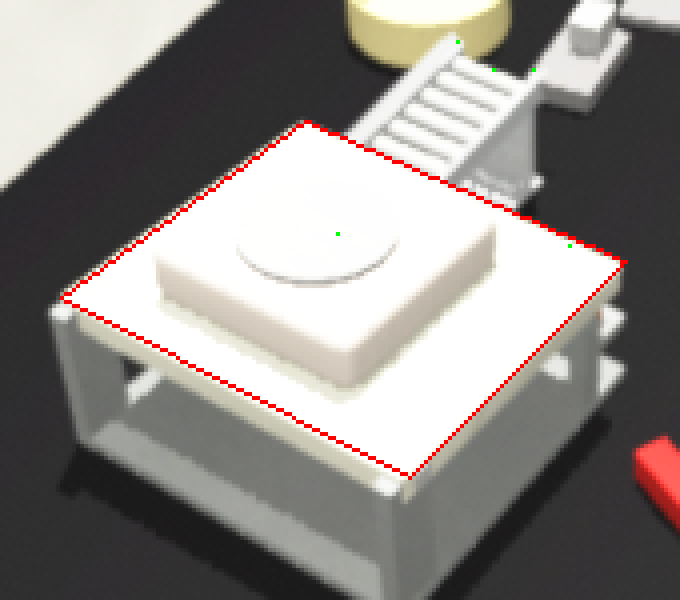

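```bash
cat > rb.py <<'E'
from workcell import bot, solver, cams, spotter, telemetry
from vis import *
from scipy.spatial.transform import Rotation as Ro
ST=np.array([.5382,.0881,-.1272]); HD=ST[2]+np.pi/2
THICK=np.array([.5929,-.2539,1.615]); BARQ=np.array([.3912,-.2835,1.581])
SGN=1
def w(x,y,z): return place(np.array([[x,y,z]]),ST)[0]
def tool(grip,hd,phi,off,sg=None):
    """grip centre of the held thing, heading, nose-up angle, TCP offset along its z"""
    sg=SGN if sg is None else sg
    Rb=Ro.from_euler("ZY",[hd,-phi]).as_matrix()
    R=Rb@np.array([[0,sg,0],[sg,0,0],[0,0,-1.]])
    return grip+Rb@[0,0,off], Ro.from_matrix(R).as_euler("xyz")
BO,KO=-.010,-.012
def lane(ynose,lift=0):   # block with nose (lower edge) at stand y, on the rollers + lift
    z=.079-.1206*ynose+lift; c,s=np.cos(.12),np.sin(.12)
    return tool(w(.08,ynose-.079*c+.036*s,z+.079*s+.036*c),HD,-.12,KO)
def lever(inset,phi,gap=0,off=None,dx=0):  # bar over the ridge (r 6 mm, centre 81 mm), tip end "inset" inside the edge
    c,s=np.cos(phi),np.sin(phi); n=np.array([-s,c]); a=np.array([c,s])
    P=np.array([-.024,.081])+n*(.006+gap)          # underside point over the ridge
    L=(inset-P[0])/c; G=P+a*(L-.170)+n*.013
    return tool(w(-.08+dx,G[0],G[1]),HD,phi,BO if off is None else off)
E
python3 - <<'E'
import rb; from rb import *
for sg in (1,-1):
    rb.SGN=sg
    def k(n,po): q=solver.solve_ik(list(po[0]),list(po[1])); print(sg,n,np.round(po[0],3),None if q is None else np.round(q,2))
    k("pick",tool(np.r_[THICK[:2],.036],THICK[2],0,KO)); k("lane",lane(-.03,.002)); k("lane up",lane(-.03,.08))
    k("bar",tool(np.r_[BARQ[:2],.013],BARQ[2],0,BO)); 
    for i in (.02,.035,.05):
        for a in ((-.15,.002),(.1,0),(.25,0),(.35,0)): k((i,a),lever(i,*a))
    k("pre",lever(-.07,-.15,.002))
E
```

```text
1 pick [ 0.593 -0.254  0.024] [ 0.37  0.59 -0.02  1.54  0.01  1.01 -2.75]
1 lane [ 0.604 -0.027  0.118] [ 0.74  0.81 -1.29  1.53  0.88  1.48  2.39]
1 lane up [ 0.604 -0.027  0.196] [ 0.73  0.71 -1.29  1.43  0.77  1.57  2.47]
1 bar [ 0.391 -0.284  0.003] [ 0.58  0.34 -0.02  2.    0.01  0.81 -2.58]
1 (0.02, (-0.15, 0.002)) [ 0.44  -0.048  0.111] [ 1.02  0.35 -1.27  1.96  0.51  1.18  2.55]
1 (0.02, (0.1, 0)) [ 0.44  -0.05   0.077] [-1.02  0.44  1.39  2.08 -0.61  1.09 -2.6 ]
1 (0.02, (0.25, 0)) [ 0.44  -0.046  0.059] [ 0.48  0.21 -0.27  2.04 -0.24  0.93 -2.91]
1 (0.02, (0.35, 0)) [ 0.441 -0.041  0.048] [ 0.49  0.26 -0.21  2.05 -0.37  0.93 -2.76]
1 (0.035, (-0.15, 0.002)) [ 0.442 -0.033  0.109] [ 0.99  0.36 -1.27  1.96  0.53  1.19  2.51]
1 (0.035, (0.1, 0)) [ 0.442 -0.035  0.079] [-1.06  0.43  1.39  2.08 -0.6   1.08 -2.64]
1 (0.035, (0.25, 0)) [ 0.442 -0.031  0.063] [ 0.47  0.2  -0.3   2.04 -0.24  0.93 -2.94]
1 (0.035, (0.35, 0)) [ 0.443 -0.026  0.053] [ 0.48  0.24 -0.24  2.05 -0.37  0.93 -2.79]
1 (0.05, (-0.15, 0.002)) [ 0.444 -0.018  0.106] [ 0.95  0.38 -1.27  1.96  0.54  1.19  2.47]
1 
[... 1078 characters left out ...]
.48]
-1 (0.035, (0.1, 0)) [ 0.442 -0.035  0.079] [ 0.73  0.2  -0.7   2.02  0.04  0.96 -0.11]
-1 (0.035, (0.25, 0)) [ 0.442 -0.031  0.063] [ 0.76  0.24 -0.62  2.03 -0.14  0.92  0.11]
-1 (0.035, (0.35, 0)) [ 0.443 -0.026  0.053] [ 0.79  0.29 -0.59  2.04 -0.24  0.91  0.25]
-1 (0.05, (-0.15, 0.002)) [ 0.444 -0.018  0.106] [ 0.7   0.24 -0.93  1.96  0.37  1.12 -0.53]
-1 (0.05, (0.1, 0)) [ 0.444 -0.02   0.08 ] [ 0.73  0.21 -0.73  2.01  0.05  0.96 -0.15]
-1 (0.05, (0.25, 0)) [ 0.444 -0.016  0.067] [ 0.76  0.24 -0.65  2.03 -0.13  0.92  0.07]
-1 (0.05, (0.35, 0)) [ 0.445 -0.012  0.059] [ 0.78  0.27 -0.61  2.04 -0.25  0.91  0.21]
-1 pre [ 0.429 -0.137  0.124] [ 0.71  0.13 -0.62  1.97  0.26  1.08 -0.16]
```

```bash
sed -i 's/^SGN=1/SGN=-1/' rb.py
python3 - <<'E'
from rb import *
p,o=tool(np.r_[THICK[:2],.036],THICK[2],0,KO); up=p+[0,0,.09]
T=telemetry
bot.move_to(list(up),list(o)); print(T.current_time())
bot.move_l(list(p),feed=.12); print(T.current_position(),T.current_force())
bot.grasp(50); print("gap",T.current_finger_gap(),T.current_time())
bot.move_l(list(p+[0,0,.13]),feed=.2)
print("gap",T.current_finger_gap(),T.current_time(),T.current_force())
# fit block in hand
s=cams.get_image("side"); t=cams.get_image("top")
a=t["color"][110:230,320:440]; b=s["color"][110:230,260:380]
cv2.imwrite("pics/h1.png",cv2.resize(np.hstack([a,b]),(0,0),fx=3.3,fy=3.3,interpolation=cv2.INTER_CUBIC))
E
```

```text
3.2
[ 0.5935565  -0.25408377  0.02487273] [ 0.74473462 -0.24378423  0.15576563]
gap 0.028978603651033347 4.65
gap 0.029247933171468503 5.45 [ 0.08761441  0.23913192 -2.78914731]
```

View pics/h1.png

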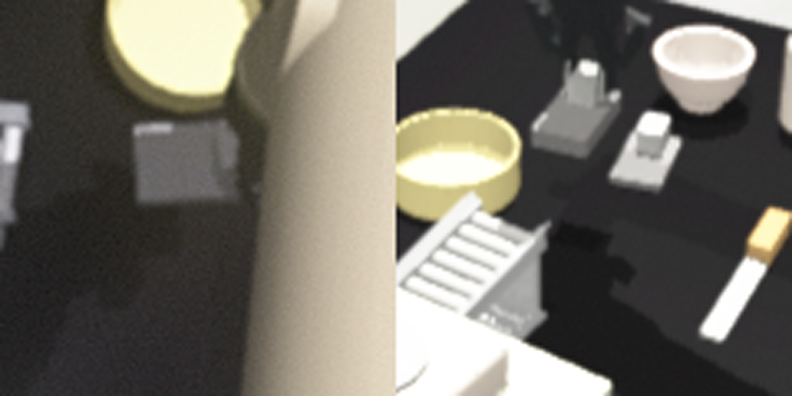

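Run:
```python
from rb import *
T=telemetry
p,o=lane(-.03,.06); bot.move_to(list(p),list(o))
for h in (.010,.004,.0015):
    p,o=lane(-.03,h); bot.move_l(list(p),feed=.1); F=T.current_force(); print(h,np.round(F,2),np.round(T.current_position()-p,4))
    if F[2]>-1: break
s=cams.get_image("side")
bot.gripper_open(); print(T.current_time()); t=cams.get_image("top")
p,o=lane(-.03,.12); bot.move_l(list(p),feed=.25)
s2=cams.get_image("side")
# on to above the bar, look at lane from there
p,o=tool(np.r_[BARQ[:2],.013],BARQ[2],0,BO); bot.move_to(list(p+[0,0,.09]),list(o))
print(T.current_time()); t2=cams.get_image("top"); s3=cams.get_image("side")
c=lambda p,y,x:p["color"][y:y+90,x:x+110]
m=np.vstack([np.hstack([c(s,150,240),c(t,120,240)]),np.hstack([c(s3,150,240),c(t2,120,240)])])
cv2.imwrite("pics/l1.png",cv2.resize(m,(0,0),fx=3.3,fy=3.3,interpolation=cv2.INTER_CUBIC))
```

```text
0.01 [-0.09  0.22 -2.81] [ 0.0002 -0.0003  0.0002]
0.004 [ 0.63  0.03 -2.55] [-0. -0.  0.]
0.0015 [ 0.33 -0.5  -3.88] [-0.  0. -0.]
8.2583
10.35
```

View pics/l1.png

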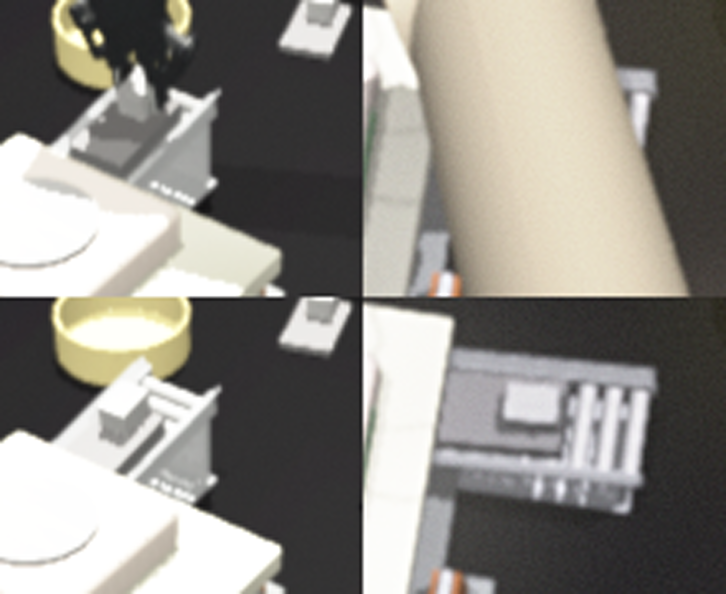

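Run:
```python
from rb import *
T=telemetry
p,o=tool(np.r_[BARQ[:2],.013],BARQ[2],0,BO)
bot.move_l(list(p),feed=.12); print(np.round(T.current_force(),2))
bot.grasp(100); print("gap",T.current_finger_gap())
bot.move_l(list(p+[0,0,.14]),feed=.2); print("gap",T.current_finger_gap(),np.round(T.current_force(),2),T.current_time())
# level bar at a clear place in front of lever place
a,o=lever(-.07,0,.03); bot.move_to(list(a),list(o))
bot.wait(.1); print(np.round(T.current_position()-a,4),T.current_time())
s=cams.get_image("side"); t=cams.get_image("top")
np.savez("bar.npz",s=s["color"],t=t["color"])
grip=a+np.array([0,0,-BO])
for n,P in (("s",s),("t",t)):
    v=P["color"]; X=place(np.vstack(BAR),[grip[0],grip[1],HD],z=grip[2]-.013)
    uv=proj(P,X); u=cv2.resize(v,(0,0),fx=6,fy=6,interpolation=cv2.INTER_CUBIC)
    for B in (0,8):
        h=cv2.convexHull(((uv[B:B+8]+.5)*6).astype(np.int32).reshape(-1,1,2)); cv2.polylines(u,[h],True,(0,255,0))
    c=(uv.mean(0)*6).astype(int); cr=u[max(c[1]-250,0):c[1]+250,max(c[0]-195,0):c[0]+195]; 
    exec(f"{n}c=cr")
h=min(sc.shape[0],tc.shape[0]); cv2.imwrite("pics/b1.png",np.hstack([sc[:h],tc[:h]]))
```

```text
[ 0.52 -1.23  0.17]
gap 0.02397199693903514
gap 0.024180613656883856 [-0.57  0.32 -3.48] 12.7833
[-0.0006 -0.001  -0.0007] 13.5333
```

View pics/b1.png

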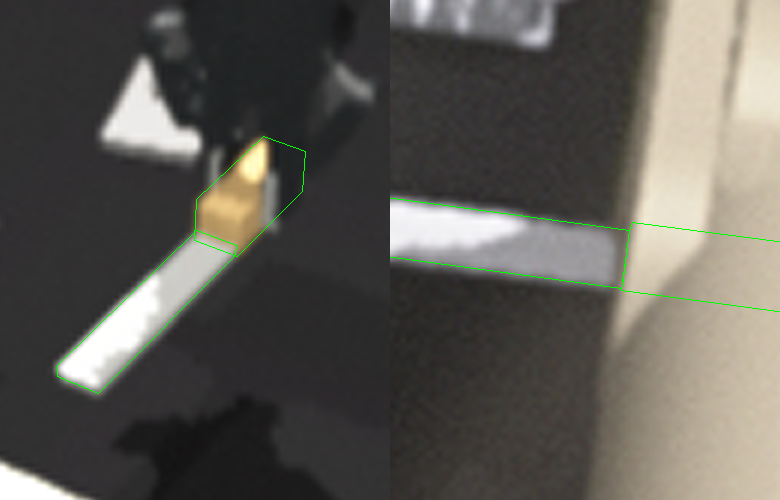

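Run:
```python
from rb import *
T=telemetry
p,o=lever(-.07,-.17,.0025); bot.move_l(list(p),list(o),feed=.15); F0=T.current_force(); print(np.round(F0,2))
for i in (-.03,0,.02,.04):
    p,o=lever(i,-.17,.0025); bot.move_l(list(p),list(o),feed=.1); F=T.current_force(); print(i,np.round(F,2),np.round(T.current_position()-p,4))
    if np.linalg.norm(F-F0)>6: print("stop"); break
else:
    for ph,g in ((-.1,.001),(-.05,.0005),(0,.0),(.05,0)):
        p,o=lever(.04,ph,g); bot.move_l(list(p),list(o),feed=.08); F=T.current_force(); print(ph,np.round(F,2),np.round(T.current_position()-p,4))
        if np.linalg.norm(F-F0)>35: print("stop"); break
print(T.current_time(),T.current_finger_gap())
```

```text
[ 0.13  0.28 -3.57]
-0.03 [ 1.01 -0.36 -3.23] [-0.0002 -0.001  -0.0001]
0 [-0.61  0.2  -3.06] [-0.0001 -0.0006  0.    ]
0.02 [-1.07 -0.4  -2.9 ] [-0.     -0.0005  0.0001]
0.04 [-0.56  0.09 -3.9 ] [-0.     -0.0005  0.    ]
-0.1 [-0.17  0.48 -1.68] [-0.0004 -0.0022  0.0001]
-0.05 [-0.03 -1.13 -1.18] [-0.0002 -0.001   0.0002]
0 [-0.38 -1.23 -0.47] [-0.0002 -0.0005  0.0002]
0.05 [ 1.89  6.69 -0.59] [0.0008 0.0021 0.0007]
16.6917 0.023988565023435045
```

Run:
```python
from rb import *
T=telemetry
for ph in (.1,.15,.2,.24,.28):
    p,o=lever(.04,ph,0); bot.move_l(list(p),list(o),feed=.06); F=T.current_force(); print(ph,np.round(F,2),np.round(T.current_position()-p,4))
    if np.linalg.norm(F)>55: print("stop"); break
bot.wait(.5)
print(T.current_time(),T.current_finger_gap(),np.round(T.current_force(),1))
s=cams.get_image("side"); t=cams.get_image("top")
a=s["color"][150:300,180:340]; b=t["color"][90:240,190:340]
cv2.imwrite("pics/v1.png",cv2.resize(np.hstack([a,b]),(0,0),fx=2.5,fy=2.5,interpolation=cv2.INTER_CUBIC))
```

```text
0.1 [-0.62  5.41  5.9 ] [0.001  0.0017 0.001 ]
0.15 [-0.5   4.22  6.16] [0.0011 0.0012 0.001 ]
0.2 [0.99 1.93 4.41] [0.001  0.0005 0.0008]
0.24 [1.68 0.02 4.81] [ 0.0011 -0.      0.0008]
0.28 [ 2.36 -2.56  4.18] [ 0.0009 -0.0007  0.0006]
18.4417 0.024107266908852197 [ 2.9 -3.5  4.7]
```

View pics/v1.png

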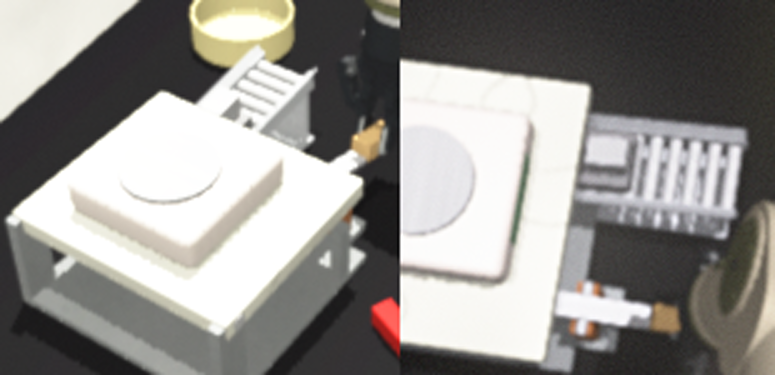

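Run:
```python
from rb import *
T=telemetry
t=cams.get_image("top"); X=ray(t,(272.4,150.8),.132); print("block grip off home",(X-w(.08,-.0256,.132)).round(4))
for ph in (.2,.12,.05,0):
    p,o=lever(.04,ph,0.0005); bot.move_l(list(p),list(o),feed=.06); print(ph,np.round(T.current_force(),2))
p,o=lever(.04,-.02,.003); bot.move_l(list(p),list(o),feed=.06); print(np.round(T.current_force(),2))
p,o=lever(-.08,-.02,.004); bot.move_l(list(p),list(o),feed=.12); print(np.round(T.current_force(),2),T.current_time())
p=p+[0,0,.03]; bot.move_l(list(p),feed=.15)
p,o=tool(np.r_[BARQ[:2],.013+.08],BARQ[2],0,BO); bot.move_to(list(p),list(o)); bot.wait(.2)
print(T.current_time(),np.round(T.current_force(),2))
s=cams.get_image("side"); t=cams.get_image("top")
L=[[.145,0],[-.145,0],[-.145,.25],[.145,.25]]
u=[]
for P,(y,x) in ((s,(150,180)),(t,(90,140))):
    v=P["color"].copy()
    v=cv2.resize(v,(0,0),fx=4,fy=4,interpolation=cv2.INTER_CUBIC)
    E=np.array([[a,b,.1065+.025] for a,b in L])   # level outline
    cv2.polylines(v,[((proj(P,place(E,ST))+.5)*4).astype(int).reshape(-1,1,2)],True,(0,0,255))
    # home block outline: grip top
    c,sn=np.cos(.12),np.sin(.12)
    G=[[.08+dx,.047+d*c+.05*sn,.073-d*sn+.05*c] for dx,d in ((-.015,-.1),(.015,-.1),(.015,-.058),(-.015,-.058))]
    cv2.polylines(v,[((proj(P,place(np.array(G),ST))+.5)*4).astype(int).reshape(-1,1,2)],True,(0,255,0))
    u.append(v[y*4:y*4+600,x*4:x*4+640 if P is s else x*4+780])
m=np.hstack([u[0],u[1]]); cv2.imwrite("pics/v2.png",cv2.resize(m,(0,0),fx=.56,fy=.56,interpolation=cv2.INTER_AREA))
```

```text
block grip off home [-0.0034 -0.0007  0.    ]
0.2 [3.66 6.68 1.97]
0.12 [-0.81  0.91 -1.94]
0.05 [-0.26  0.85 -0.79]
0 [-0.77  1.1  -2.04]
[-0.19 -0.31 -3.46]
[ 0.34  0.42 -3.8 ] 21.1083
22.2917 [ 0.47  0.11 -1.88]
```

View pics/v2.png

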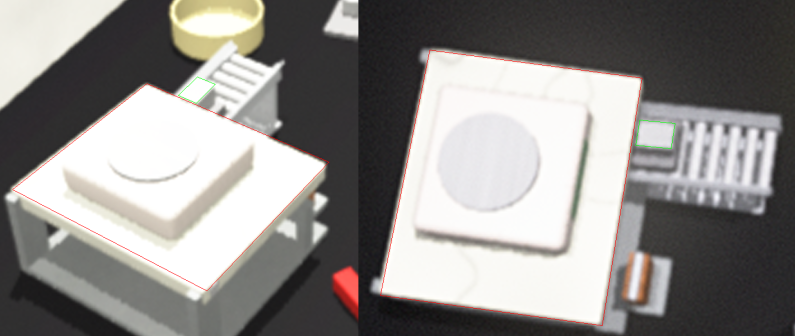

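Run:
```python
from rb import *
T=telemetry
print("gap",T.current_finger_gap(),np.round(T.current_force(),2))
for h in (.015,.006,.003,.0015,.0005):
    p,o=tool(np.r_[BARQ[:2],.013+h],BARQ[2],0,BO); bot.move_l(list(p),list(o),feed=.1); F=T.current_force(); print(h,np.round(F,2))
    if F[2]>2: break
bot.gripper_open(); bot.move_l(list(p+[0,0,.12]),feed=.2)
bot.move_to([.35,-.45,.3],list(o)); bot.wait(.3)
s=cams.get_image("side"); t=cams.get_image("top")
ms=[mask(t,(360,242)),mask(s,(366,195))]
print("bar",[fit([P],[m],BAR,BARQ) for P,m in zip((t,s),ms)],T.current_time(),np.round(T.current_force(),2))
a=s["color"][100:320,180:460]; b=t["color"][80:300,140:520]
cv2.imwrite("pics/f1.png",cv2.resize(np.hstack([a,b]),(0,0),fx=1.2,fy=1.2,interpolation=cv2.INTER_CUBIC))
```

```text
gap 0.02404039787468982 [-0.05  0.31 -3.15]
0.015 [-0.27 -0.06 -2.92]
0.006 [-0.79 -0.34 -4.02]
0.003 [ 0.25  0.51 -3.3 ]
0.0015 [ 0.71 -0.16 -2.93]
0.0005 [ 0.22  0.69 -1.74]
bar [(array([ 0.39200669, -0.2822033 ,  1.58078491]), np.float64(144.5372549019608)), (array([ 0.39401993, -0.28408518,  1.58718225]), np.float64(58.23137254901961))] 26.9333 [-0.1  -0.46 -0.35]
```

View pics/f1.png

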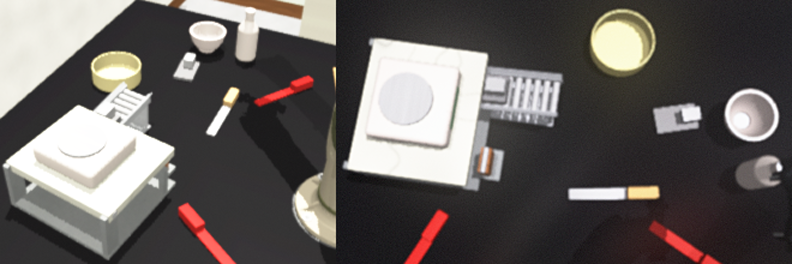

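Everything is in place: the slab is level on the block, the bar lies flat on the bench, and the bystanders look unmoved. Handing in.

```bash
python3 -c "
from workcell import bot,telemetry
print(telemetry.current_time()); bot.finish_job()"
```

```text
26.9333
the job is handed in; nothing more can be done
```

The job is handed in at about 27 s on the robot's clock; no verdict was reported.

I set the thicker block on the rollers, nose to the slab, and it ran down against the front edge. I levered the edge up with the pry bar over the fulcrum, the block rolled in, and I let the slab down on it. I then drew the bar out and laid it back about where it had been.

Last checks:
- **Slab:** its outline matches the predicted level outline in both views.
- **Block:** measured before the slab was let down, its grip was about 3 mm from the expected home spot. That offset is mostly sideways, and the block has ±6 mm of sideways play in the lane. With the slab down, it still matched the predicted home outline in both views.
- **Bar:** it lies flat with the gripper clear, within 3 mm of its original position. The two views disagree by about 2–3 mm, which is about the calibration error. The top-view outline fit was poor both before and after.
- **Forces:** the wrist force I read, sampled between moves, stayed under about 10 N.
- **Other items:** the thinner block, red bars, mortar, sieve and bottle look unmoved by eye. I did not re-measure them.

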